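# Draw the note pad off the organiser into the scrap box

### The job

Push the open grey scrap box squarely up against the front panel of the wooden organiser, so that it stands under the middle of the overhanging open edge. Then draw the note pad out of its snug bay with fingertip pressure from above (touch down very slowly, never over 25 N) and push it off that edge so that it drops into the box; slide it, do not lift it. Be gentle with the box, and do not disturb the mug, hole punch, stapler and rubber stamp.

Things in the scene. Friction and masses are not known exactly. Their poses are not given: they have to be found in the camera images.
- organiser: Pale wooden desk organiser, fixed, 138 mm deep, 170 mm wide, 132 mm high. Origin on the desk under it; local +x points from its open edge to its back, y along the edge, z up. Its top board (upper face at z = 110 mm) is the floor of a shallow bay, open at local -x, with 22 mm high walls. The front panel under the board (face at x = -22 mm) is set back 30 mm from the open edge (x = -52 mm).
- bay_back (a point): Middle of the foot of the bay's back wall (organiser x = +70 mm), on the bay floor, axes as the organiser. The fixed side wall's face is at y = +50 mm; opposite, a grey sprung shoe (44 mm long, from 4 to 48 mm in front of the back wall) squeezes the pad against that wall with about 3 N and brakes it until the pad's rear edge has passed the shoe.
- shelf_edge (a point): Middle of the organiser's open edge, on the bay floor (110 mm above the desk). Axes as the organiser: -x points out over the edge, y along the edge.
- dock (a point): Middle of the foot of the organiser's front panel, at desk height: where point box_front belongs when the box is home. Axes as the organiser.
- pad_centre (a point): Centre (half-way up) of the loose purple note pad, 85 mm (local x) by 100 mm (local y) by 9 mm thick, 80 to 170 g. It lies flat in the bay, axes parallel to the organiser's, a few mm from the back wall, filling the width: no finger fits beside or behind it at first. Rigid: touch down under 10 mm/s. To slide it, press down with 8 to 15 N (fingertip friction 0.6, board 0.2); over 25 N is too hard.
- scrap_box: Loose open grey plastic box, 160 mm (local x) by 170 mm (local y) by 75 mm high, walls and floor 5 mm, 0.25 to 0.5 kg. Origin: centre of its underside. Its local +x side faces the organiser; it starts some 5 to 10 cm short of the front panel, slightly askew. It fits under the overhanging board (98 mm clear).
- box_front (a point): Middle of the foot of the box's outer face towards the organiser (local +x), at its underside. Axes as the box.
- mug: Green mug, loose, 86x118x96 mm, bystander. Origin in its foot.
- hole_punch: Blue two-hole punch, loose, 91x116x49 mm, bystander. Origin: centre of its foot.
- stapler: Red stapler, loose, 36x152x41 mm, bystander. Origin: centre of its foot.
- rubber_stamp: Rubber stamp with wooden knob, standing loose, 28x52x74 mm, bystander. Origin: centre of its foot.

How it is judged:
By the outcome, as a careful person would: the job done as asked, in the order asked, and still so for the second after the job is handed in, with the robot touching nothing.
It also fails if it takes over 64 s, if anything falls off the work surface, if the arm or the gripper's body presses on something with over 40 N, if the wrist force passes 120 N, or if a joint passes its speed limit or range.

### The arm

A 7-joint arm with a two-finger parallel gripper is mounted at the origin on a cart in front of the work surface, level with it; the furniture and walls round the work are solid. World frame = base frame: x ahead of the robot, y to its left, z up, the work surface at z = 0. Lengths are in m, angles in degrees, forces in N, time in s.
With the tool pointing down it reaches from about 0.4 to 0.925 m from the base axis. Payload 5.6 kg.
Tool frame: the origin (TCP) lies on the centre line of the jaws, within the pads' length; the fingertips stand 22 mm ahead of it and the grasp point (between the pads) lies 3 mm ahead of it; z points along the fingers, y is the direction in which the jaws open and shut (so a half turn about z gives the same grasp; the last joint's range is limited). The gripper opens to 85 mm and grips with 20 to 120 N. Pads are 22 mm wide; open, the fingers measure 114 mm over their backs; the gripper's body (76 mm by 85 mm) begins 54 mm behind the grasp point. The pads swing forward as they close: fully open they stand 13 mm farther back than shut.
Start: joints at [-65.833, 26.786, -0.665, 91.828, 0.344, 61.387, -3.226], TCP at [0.291, 0.581, 0.253] pointing down, gripper open.
Joint ranges: [-144.91, 144.91], [-17.63, 115.5], [-89.93, 88.59], [15.96, 139.68], [-74.01, 254.01], [8.47, 105.57], [-167.45, 167.45]. Speed limits (degrees/s): [147.25, 147.25, 180, 180, 180, 180, 180].

### API

Orientations are given as a 3x3 rotation matrix whose columns are the frame's x, y, z axes.
In Python, from plant import manip gives the robot as it stands. The module is installed in compiled form; this text tells all that it offers.
- The arm moves only by the tool play_rows, never from a script. Its argument "deltas" is a list that holds one entry, the list of rows, each a list of 7 numbers: the opening in per cent of the stroke, from 0 (shut) to 100 (fully open), then the shift along the tool's x, y, z in mm, then the turn, a rotation vector about the tool's x, y, z in degrees. In form: [[[claw, dx, dy, dz, wx, wy, wz], ...]]. A call has 1 to 20 rows; each row shifts and turns the commanded pose from where the row before left it, along the tool's axes as they then stand; what a row does not reach is not made up. A row lasts 1/12 s, in which the tool goes at most 41.7 mm and 7.16 degrees, less where a joint would pass 70% of its speed; a pose out of reach is approached as far as the arm can. A call with a gripper value outside its range is refused whole. The fingers move at their own pace and stop on an object; "grip_force" is the grip in N (left out, the last holds). Time passes only in rows, so rows that do not move let the fingers close. It gives the time, the measured TCP pose, the force and the opening at its end, in the units of the state.
- manip.get_obs(): the state, without advancing time (a new reading comes with each control period).
- manip.grab_frame(name): name is "scene" or "top"; returns a dict with "img" (400x640x3 uint8, red, green, blue), "depth" (400x640 float32, m along the optical axis (not along the pixel's ray), 0 where there is no reading), "K" (3x3 intrinsics, pixels), "k1" (the pictures are not rectified: a ray, as slopes to the right and down, at radius r is drawn at 1 + k1 r^2 times it, then the intrinsics apply), "extrinsics" (4x4, takes a point from camera to world coordinates). Camera axes: x right, y up, looking along -z (the intrinsics and any distortion apply to the point x, -y, -z); pixel columns grow to the right and rows downward; lengths in m; the calibration is good to about 2 mm. A picture is of the moment at which its call begins.
- manip.sign_off(): hands the job in, once; it reports no verdict.
Trained networks look in a picture, given as the dict that the camera call returned (one of the last four; its "shot" number tells which), for a name from the list of things; names that differ only in an ending like _2 or _b are one class to them, and where a whole thing is asked for, a point or a joint stands for the part that bears it (a point fixed in the world has none). Each returns a list of dicts, best first, with "p" (0 to 1); they miss things now and then, are a little off and sometimes report something else, mostly with a low value. They report only what shows in the picture. A call takes as long as a camera call.
- manip.boxes_of(picture, name): "at" ([x, y, z] in m, in the coordinates of the camera as it stood for that picture, good to about 4 mm: the middle of the surface that is visible of it).
The state is a dict: "time": time; "joint_pos": joint angles; "joint_velocities": joint speeds; "effort": joint torques, N m; "position": TCP position; "tcp_rot": TCP orientation; "wrist_force": force on the tool from outside, world axes, zero at the start; "ft_torque": the same for the moment, N m; "width": opening from 0.0 (shut) to 1.0 (fully open).
Only numpy, scipy, OpenCV 4.12 (cv2) and the standard library are available. Lean on these libraries where they do the work, as an engineer would, in place of code of your own. Each camera call takes 0.05 s, during which the arm holds its last target.

## Working session

There is one attempt and no reset: what is moved stays moved. The work goes in short steps, Python scripts to look and compute and a tool call to move; the robot and the scene stay as the last step left them, time stands still between calls to the robot, and variables do not carry over. Pictures are saved under pics/ and viewed, and the job is handed in when it is done.

Besides the shell and the picture viewer there is one more tool, called after "Call:" as name([rows], argument=value, ...), one row to a line, values as JSON. play_rows: Moves the arm, as the interface text tells. Its arguments: {"type":"object","properties":{"deltas":{"type":"array","items":{"type":"array","items":{"type":"array","items":{"type":"number"}}}},"grip_force":{"type":"number"}},"required":["deltas"]}

```bash
mkdir -p pics; cat > h.py <<'E'
import numpy as np, cv2
from plant import manip
def cw(f,p):
    E=np.array(f["extrinsics"]); return E[:3,:3]@np.asarray(p)+E[:3,3]
def cloud(f):
    K=np.array(f["K"]); h,w=f["depth"].shape
    u,v=np.meshgrid(np.arange(w),np.arange(h))
    pts=np.stack([u.ravel(),v.ravel()],1).astype(np.float64)[:,None]
    n=cv2.undistortPoints(pts,K,np.array([f["k1"],0,0,0.]),).reshape(h,w,2)
    d=f["depth"]; P=np.stack([n[...,0]*d,-n[...,1]*d,-d],-1)
    E=np.array(f["extrinsics"]); W=P@E[:3,:3].T+E[:3,3]; W[d<=0]=np.nan
    return W
def save(f,n): cv2.imwrite('pics/'+n,f["img"][...,::-1])
E
python3 - <<'E'
from h import *
np.set_printoptions(precision=4,suppress=True)
for c in("top","scene"):
    f=manip.grab_frame(c); save(f,c+'0.png'); print(c,f["K"],f["k1"],f["extrinsics"])
    np.savez(c+'0.npz',img=f["img"],W=cloud(f))
    for n in["organiser","pad_centre","scrap_box","mug","hole_punch","stapler","rubber_stamp"]:
        print(n,[(np.round(cw(f,b["at"]),3),round(b["p"],2)) for b in manip.boxes_of(f,n)[:2]])
o=manip.get_obs();print(o)
E
```

```text
top [[490.2566   0.     315.9683]
 [  0.     490.2566 202.3902]
 [  0.       0.       1.    ]] 0.05001974936716694 [[-0.0139  0.9877 -0.1555  0.4485]
 [-0.9998 -0.0117  0.0151  0.0477]
 [ 0.0131  0.1557  0.9877  1.3491]
 [ 0.      0.      0.      1.    ]]
organiser [(array([0.553, 0.268, 0.107]), 0.78)]
pad_centre []
scrap_box [(array([0.575, 0.088, 0.005]), 0.95)]
mug [(array([ 0.72 , -0.142,  0.031]), 0.72)]
hole_punch [(array([0.776, 0.079, 0.043]), 0.98)]
stapler [(array([ 0.581, -0.277,  0.032]), 0.9)]
rubber_stamp [(array([ 0.721, -0.146,  0.033]), 0.6), (array([0.739, 0.305, 0.018]), 0.5)]
scene [[415.3986   0.     323.8291]
 [  0.     415.3986 198.2107]
 [  0.       0.       1.    ]] -0.0848717265289071 [[ 0.0574 -0.8175  0.573   1.2224]
 [ 0.9983  0.05   -0.0286  0.0232]
 [-0.0053  0.5737  0.819   0.9481]
 [ 0.      0.      0.      1.    ]]
organiser [(array([0.626, 0.28 , 0.106]), 0.86), (array([0.559, 0.089, 0.016]), 0.57)]
pad_centre [(array([0.552, 0.276, 0.124]), 0.63)]
scrap_box [(array([0.558, 0.092, 0.018]), 0.62)]
mug [(array([ 0.719, -0.146,  0.05 ]), 0.66)]
hole_punch [(array([0.791, 0.073, 0.041]), 0.88)]
stapler [(array([ 0.585, -0.28 ,  0.035]), 0.92)]
rubber_stamp [(array([0.556, 0.088, 0.014]), 0.5), (array([0.756, 0.299, 0.02 ]), 0.49)]
{'time': 0.8, 'joint_pos': array([-65.8318,  26.7839,  -0.6669,  91.828 ,   0.3454,  61.3867,
        -3.2283]), 'joint_velocities': array([-0.0594, -0.0127,  0.0384,  0.007 , -0.0172, -0.109 , -0.1112]), 'effort': array([  0.0004, -53.2167,   0.0217, -25.1618,   0.0116,   0.0012,
        -0.    ]), 'position': array([0.2914, 0.581 , 0.2533]), 'tcp_rot': array([[-0.8939,  0.4483,  0.0001],
       [ 0.4483,  0.8939,  0.    ],
       [-0.    ,  0.0001, -1.    ]]), 'wrist_force': array([ 0.6874, -0.5294,  0.6673]), 'ft_torque': array([ 0.0198, -0.0423, -0.0106]), 'width': 1.0005168799959425}
```

View pics/top0.png

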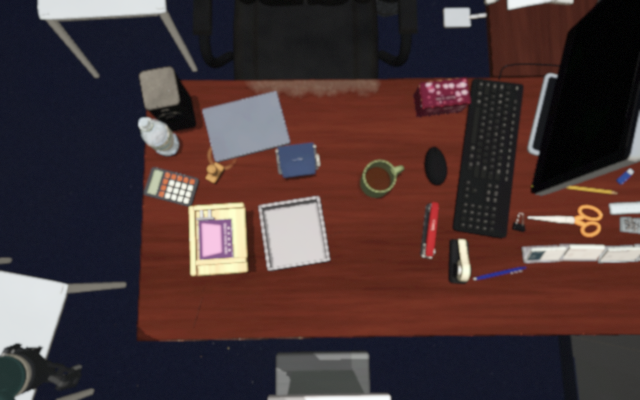

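View pics/scene0.png

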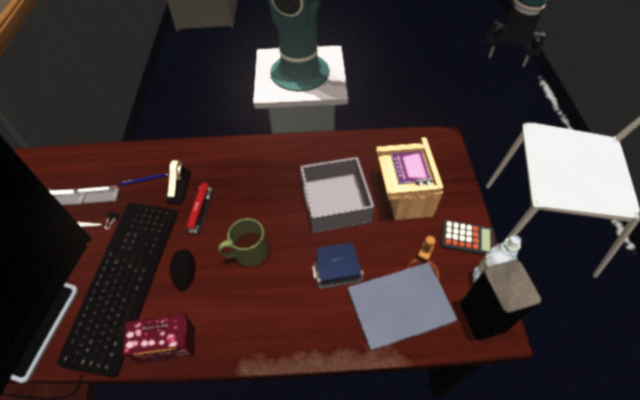

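```bash
python3 - <<'E'
from h import *
np.set_printoptions(precision=4,suppress=True)
for c,(r0,r1,c0,c1) in {"top":(180,290,170,350),"scene":(120,250,280,460)}.items():
    z=np.load(c+'0.npz'); cv2.imwrite(f'pics/{c}z.png',cv2.resize(z["img"][r0:r1,c0:c1,::-1],None,fx=4.4,fy=4.4,interpolation=cv2.INTER_CUBIC))
    W=z["W"]
    def rect(m,name):
        P=W[m][:,:2]; 
        n,l,s,_=cv2.connectedComponentsWithStats(m.astype(np.uint8)); i=1+np.argmax(s[1:,4]); P=W[l==i]
        r=cv2.minAreaRect((P[:,:2]*1000).astype(np.float32)); print(c,name,len(P),'z',np.median(P[:,2]),r, 'pct',np.percentile(P[:,:2],[1,99],axis=0).ravel())
    X,Y,Z=W[...,0],W[...,1],W[...,2]
    roi=(X>.4)&(X<.72)&(Y>-.05)&(Y<.42)
    rect(roi&(Z>.122)&(Y>.16),'walltops')
    rect(roi&(Z>.1)&(Y>.16),'top')
    rect(roi&(Z>.112)&(Z<.125)&(Y>.16),'pad')
    rect(roi&(Z>.062)&(Z<.09)&(Y<.2),'boxrim')
    rect(roi&(Z>.02)&(Z<.09)&(Y<.2),'box')
    rect(roi&(Z>-.01)&(Z<.012)&(X>.5)&(X<.6)&(Y<.15)&(Y>.03),'floor')
    print('desk z',np.nanmedian(Z[(Y<-.02)&(Y>-.08)&(X>.4)&(X<.6)]))
E
```

```text
top walltops 845 z 0.13080579320420638 ((554.1005859375, 276.3484802246094), (168.35462951660156, 134.10670471191406), 3.3674960136413574) pct [0.4692 0.2103 0.639  0.3453]
top top 3791 z 0.11746013224951479 ((553.4857788085938, 276.13360595703125), (169.58822631835938, 134.6056365966797), 3.2547571659088135) pct [0.4694 0.2089 0.6363 0.3416]
top pad 1466 z 0.11856564691899019 ((566.3076171875, 283.0065612792969), (124.6062240600586, 99.43805694580078), 3.154566526412964) pct [0.5052 0.24   0.6237 0.3336]
top boxrim 540 z 0.07348898980089269 ((571.23583984375, 89.41080474853516), (170.39083862304688, 159.72186279296875), 8.519742012023926) pct [0.4795 0.0016 0.6634 0.1776]
top box 811 z 0.07128341310868547 ((571.2935791015625, 88.82198333740234), (170.45106506347656, 160.90359497070312), 8.519742012023926) pct [0.4794 0.0016 0.6631 0.1774]
top floor 1590 z 0.00373419295102817 ((549.9808349609375, 89.92691802978516), (99.73477935791016, 118.99560546875), 0.20263592898845673) pct [0.5016 0.0312 0.5984 0.149 ]
desk z -0.0015942881449291235
scene walltops 849 z 0.12934681605060494 ((557.
[... 327 characters left out ...]
07 ((561.3136596679688, 268.9859313964844), (127.46273803710938, 127.25996398925781), 1.4757829904556274) pct [0.5016 0.2123 0.6169 0.3328]
scene boxrim 716 z 0.07167690025208884 ((571.0684204101562, 85.87882995605469), (176.9169158935547, 160.51976013183594), 8.462326049804688) pct [ 0.4816 -0.0024  0.6668  0.1745]
scene box 1960 z 0.053952803185899845 ((571.1796264648438, 85.23607635498047), (176.9749755859375, 161.84597778320312), 8.55945873260498) pct [ 0.4815 -0.0015  0.6671  0.1736]
scene floor 1255 z 0.003498654711050486 ((549.981201171875, 89.87632751464844), (99.96955108642578, 119.70551300048828), 0.062104348093271255) pct [0.5007 0.0309 0.5993 0.1485]
desk z -0.0017722106437567664
```

View pics/topz.png

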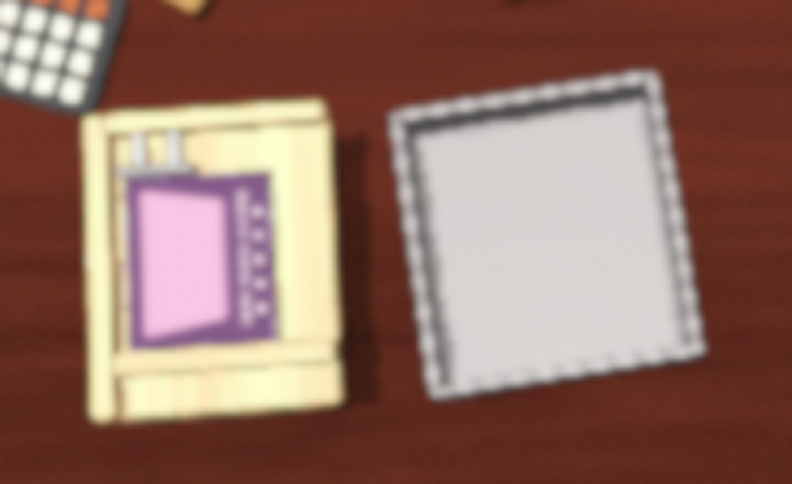

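View pics/scenez.png

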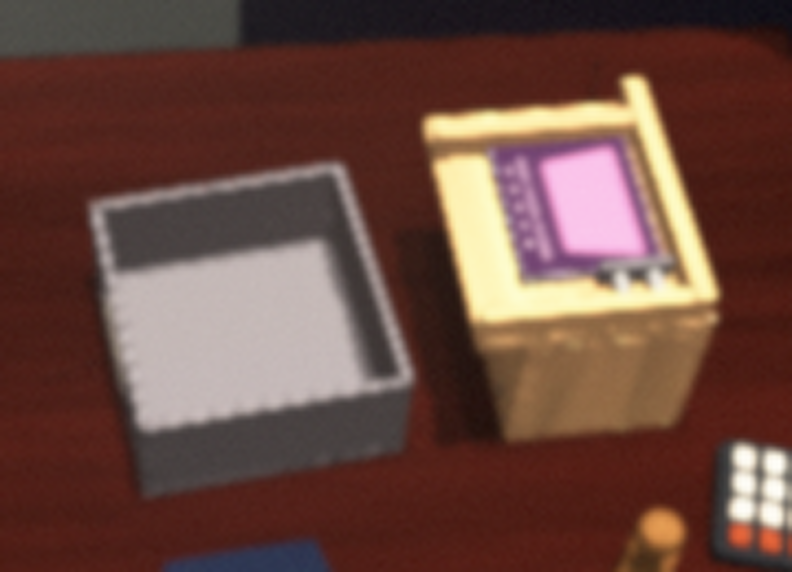

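Call:
play_rows([
  [[100,0,0,0,0,0,6.02],[100,0,0,0,0,0,6.02],[100,0,0,0,0,0,6.02],[100,0,0,0,0,0,6.02],[100,0,0,0,0,0,6.02],[100,0,0,0,0,0,6.02],[100,0,0,0,0,0,6.02],[100,0,0,0,0,0,6.02],[100,0,0,0,0,0,6.02],[100,0,0,0,0,0,6.02]],
])

```text
time: 1.63
position: [0.2913, 0.5811, 0.2533]
tcp_rot: [[-0.05, 0.999, 0.0], [0.999, 0.05, 0.0], [0.0, 0.0, -1.0]]
wrist_force: [-0.1, 0.8, -0.8]
width: 1.001
```

Call:
play_rows([
  [[100,-31.6,12.7,0,0,0,0],[100,-31.6,12.7,0,0,0,0],[100,-31.6,12.7,0,0,0,0],[100,-31.6,12.7,0,0,0,0],[100,-31.6,12.7,0,0,0,0],[100,-31.6,12.7,0,0,0,0],[100,-31.6,12.7,0,0,0,0],[100,-31.6,12.7,0,0,0,0],[100,-31.6,12.7,0,0,0,0],[100,-31.6,12.7,0,0,0,0],[100,-31.6,12.7,0,0,0,0],[100,-31.6,12.7,0,0,0,0],[100,-31.6,12.7,0,0,0,0],[100,-31.6,12.7,0,0,0,0],[100,-31.6,12.7,0,0,0,0],[100,-31.6,12.7,0,0,0,0],[100,-31.6,12.7,0,0,0,0],[100,-31.6,12.7,0,0,0,0],[100,-31.6,12.7,0,0,0,0],[100,-31.6,12.7,0,0,0,0]],
])

```text
time: 3.3
position: [0.5805, -0.0374, 0.2536]
tcp_rot: [[-0.056, 0.998, 0.001], [0.998, 0.056, 0.0], [0.0, 0.001, -1.0]]
wrist_force: [-0.1, -0.9, 0.7]
width: 1.004
```

Call:
play_rows([
  [[100,0,0,25,0,0,0],[100,0,0,25,0,0,0],[100,0,0,25,0,0,0],[100,0,0,25,0,0,0],[100,0,0,25,0,0,0],[100,0,0,25,0,0,0],[100,0,0,20,0,0,0],[100,0,0,15,0,0,0],[100,0,0,10,0,0,0],[100,0,0,5,0,0,0],[100,0,0,3,0,0,0]],
])

```text
time: 4.22
position: [0.5799, -0.036, 0.0499]
tcp_rot: [[-0.055, 0.998, -0.0], [0.998, 0.055, -0.0], [0.0, -0.0, -1.0]]
wrist_force: [0.5, 0.5, -0.6]
width: 0.999
```

```bash
python3 - <<'E'
from h import *
f=manip.grab_frame("scene"); save(f,'s1.png')
cv2.imwrite('pics/s1z.png',cv2.resize(f["img"][60:260,220:460,::-1],None,fx=3.2,fy=3,interpolation=cv2.INTER_CUBIC))
E
```

```text
(no output)
```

View pics/s1z.png

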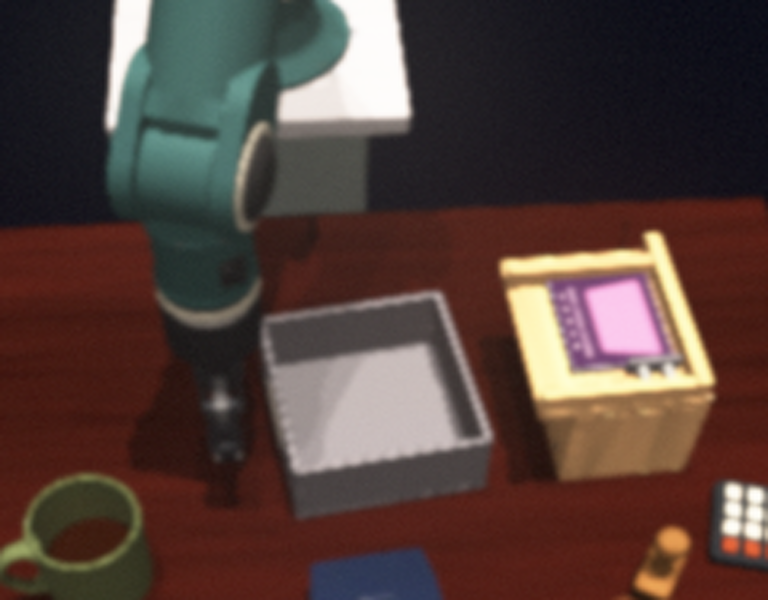

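Call:
play_rows([
  [[100,6,0,0,0,0,0],[100,6,0,0,0,0,0],[100,4,0,0,0,0,0],[100,2,0,0,0,0,0]],
])

```text
time: 4.6
position: [0.5793, -0.0164, 0.051]
tcp_rot: [[-0.057, 0.998, 0.001], [0.998, 0.057, 0.001], [0.001, 0.001, -1.0]]
wrist_force: [-0.5, 0.3, 0.1]
width: 1.003
```

Call:
play_rows([
  [[100,2,0,0,0,0,0],[100,2,0,0,0,0,0],[100,3,-0.2,0,0,0,0],[100,3,-0.2,0,0,0,0],[100,3,-0.2,0,0,0,0],[100,3,-0.2,0,0,0,0],[100,3,-0.2,0,0,0,0],[100,3,-0.2,0,0,0,0],[100,3,-0.3,0,0,0,0],[100,3,-0.3,0,0,0,0],[100,3,-0.3,0,0,0,0],[100,3,-0.3,0,0,0,0],[100,3,-0.3,0,0,0,0],[100,3,-0.3,0,0,0,0],[100,3,-0.3,0,0,0,0],[100,3,-0.3,0,0,0,0],[100,3,-0.3,0,0,0,0],[100,3,-0.3,0,0,0,0],[100,2,-0.2,0,0,0,0],[100,1,-0.2,0,0,0,0]],
])

```text
time: 6.27
position: [0.5714, 0.0372, 0.0503]
tcp_rot: [[-0.056, 0.998, 0.0], [0.998, 0.056, 0.0], [0.0, 0.0, -1.0]]
wrist_force: [0.8, -2.0, 0.5]
width: 0.997
```

```bash
cat >> h.py <<'E'
def meas(tag):
    out={}
    for c in("top","scene"):
        f=manip.grab_frame(c); save(f,c+tag+'.png'); W=cloud(f); np.savez(c+tag+'.npz',img=f["img"],W=W)
        X,Y,Z=W[...,0],W[...,1],W[...,2]
        def rect(m,name):
            n,l,s,_=cv2.connectedComponentsWithStats(m.astype(np.uint8)); i=1+np.argmax(s[1:,4]); P=W[l==i]
            r=cv2.minAreaRect((P[:,:2]*1000).astype(np.float32)); print(c,name,len(P),np.round(r[0],1),np.round(r[1],1),round(r[2],2))
        roi=(X>.4)&(X<.72)&(Y>-.05)&(Y<.42)
        rect(roi&(Z>.062)&(Z<.085)&(Y<.26),'boxrim')
        P=W[roi&(Z>-.005)&(Z<.010)&(X>.45)&(X<.68)&(Y>.0)&(Y<.26)]
        rect(roi&(Z>.1)&(Y>.16),'org')
        cv2.imwrite(f'pics/{c}{tag}z.png',cv2.resize(f["img"][(180 if c=="top" else 120):(290 if c=="top" else 250),(170 if c=="top" else 280):(350 if c=="top" else 460),::-1],None,fx=4.4,fy=4.4,interpolation=cv2.INTER_CUBIC))
    print(manip.get_obs()["time"],manip.get_obs()["position"],manip.get_obs()["wrist_force"])
E
python3 -c "
from h import *
meas('2')"
```

```text
top boxrim 342 [571.4 146.6] [170.8 129.8] 2.89
top org 3792 [553.8 276.2] [170.  134.3] 2.99
scene boxrim 580 [573.9 128.2] [173.6 160.3] 3.05
scene org 2941 [555.5 274.5] [173.  136.7] 3.1
6.3667 [0.57127238 0.03726796 0.0502981 ] [ 0.54699064 -1.19338021  0.0737966 ]
```

View pics/top2z.png

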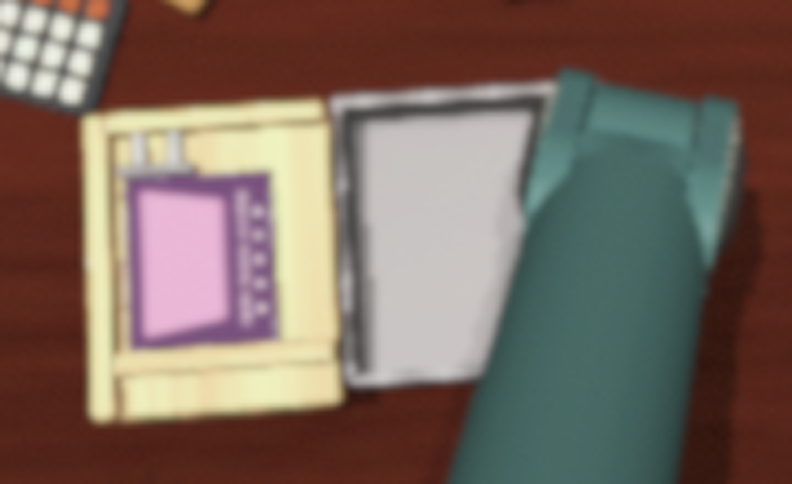

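View pics/scene2z.png

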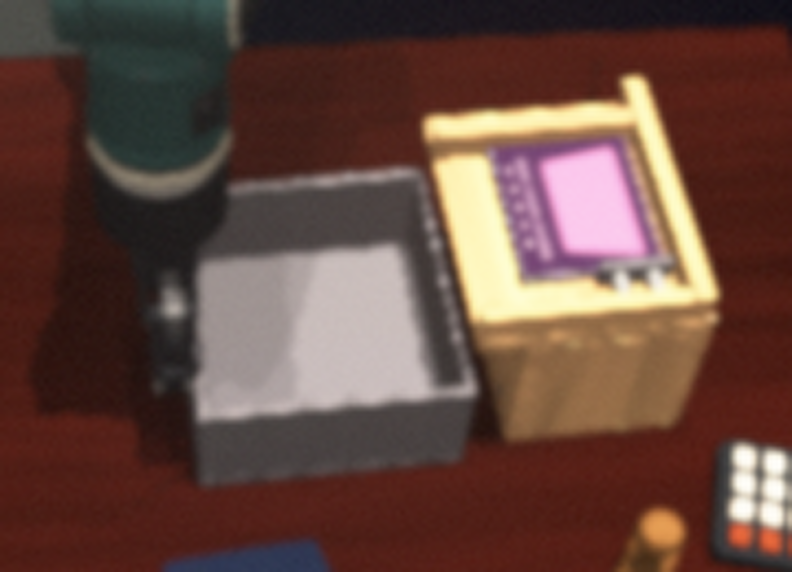

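Call:
play_rows([
  [[100,-5,0,0,0,0,0],[100,-10,0,0,0,0,0],[60,-5,0,-20,0,0,0],[0,0,0,-35,0,0,0],[0,0,0,-35,0,0,0],[0,25,-10,0,0,0,0],[0,30,-12,0,0,0,0],[0,30,-12,0,0,0,0],[0,27,-11,0,0,0,0],[0,0,0,0,0,0,0],[0,0,0,25,0,0,0],[0,0,0,30,0,0,0],[0,0,0,20,0,0,0],[0,0,0,7,0,0,0],[0,0,0,0,0,0,0]],
])

```text
time: 7.62
position: [0.5201, 0.1248, 0.0566]
tcp_rot: [[-0.054, 0.999, -0.004], [0.999, 0.054, -0.002], [-0.001, -0.004, -1.0]]
wrist_force: [-0.2, -0.5, 0.0]
width: -0.002
```

```bash
python3 -c "
from h import *
meas('3')"
```

```text
top boxrim 363 [572.6 131.6] [170.9 160.2] 3.17
top org 4088 [517.7 250. ] [243.6 183.8] 2.73
scene boxrim 658 [573.8 128.1] [173.2 160.6] 3.28
scene org 2948 [554.8 274.8] [174.3 137.3] 3.28
7.7167 [0.52188527 0.12536103 0.05882944] [ 0.70168427 -0.04922435  0.11320894]
```

View pics/scene3z.png

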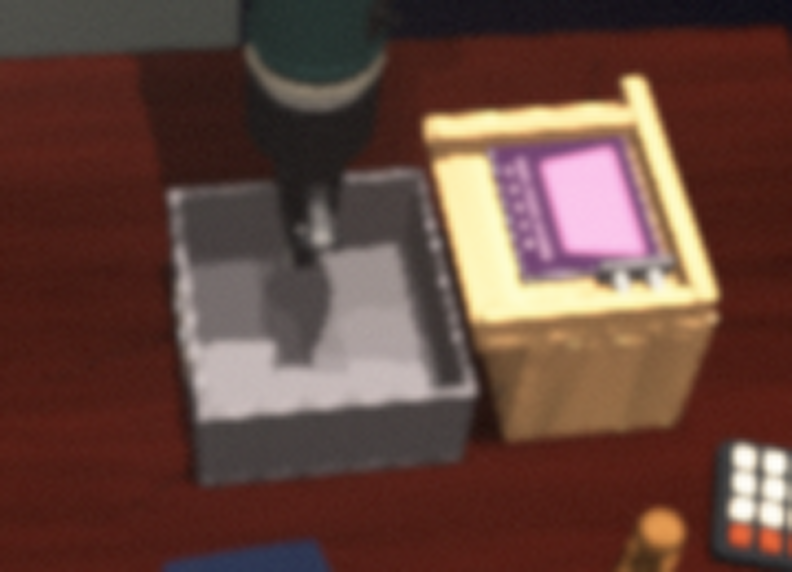

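Call:
play_rows([
  [[0,0,-1.5,0,0,0,0],[0,0,-1.5,0,0,0,0],[0,0,-1.5,0,0,0,0],[0,0,-1.5,0,0,0,0],[0,0,-1.5,0,0,0,0],[0,0,-1.5,0,0,0,0],[0,0,-1.5,0,0,0,0],[0,0,-1.5,0,0,0,0],[0,0,-1.5,0,0,0,0],[0,0,-1.5,0,0,0,0],[0,0,-1.5,0,0,0,0],[0,0,-1.5,0,0,0,0],[0,0,-1,0,0,0,0],[0,0,-1,0,0,0,0],[0,0,0,0,0,0,0]],
])

```text
time: 8.97
position: [0.5018, 0.125, 0.0587]
tcp_rot: [[-0.055, 0.998, 0.001], [0.998, 0.055, 0.0], [0.0, 0.001, -1.0]]
wrist_force: [5.4, -0.5, 3.7]
width: 0.0
```

```bash
python3 -c "
from h import *
meas('4')"
```

```text
top boxrim 389 [566.6 131.2] [170.4 160. ] 3.26
top org 4037 [517.8 250.5] [243.9 181.9] 2.89
scene boxrim 719 [568.5 128. ] [174. 161.] 3.03
scene org 2950 [555. 275.] [174.6 137.6] 2.8
9.0667 [0.50189007 0.12502801 0.05865847] [ 4.82947565 -0.18423516  4.49379279]
```

Call:
play_rows([
  [[0,0,-1,0,0,0,0],[0,0,-1,0,0,0,0],[0,0,-1,0,0,0,0],[0,0,-1,0,0,0,0],[0,0,-0.7,0,0,0,0],[0,0,0,0,0,0,0]],
])

```text
time: 9.57
position: [0.4975, 0.1248, 0.0587]
tcp_rot: [[-0.055, 0.998, 0.002], [0.998, 0.055, 0.0], [0.0, 0.002, -1.0]]
wrist_force: [5.6, -0.3, 4.7]
width: 0.0
```

```bash
python3 -c "
from h import *
meas('5')"
```

```text
top boxrim 136 [552.   53.6] [ 35.  150.2] 79.57
top org 4028 [518.1 250. ] [243.7 181.6] 2.93
scene boxrim 828 [564.5 127.7] [174.7 160.5] 3.12
scene org 2959 [555.1 274.3] [176.4 137.4] 3.12
9.6667 [0.49751046 0.12474786 0.05867977] [ 4.72959127 -0.32249411  4.65791524]
```

View pics/scene5z.png

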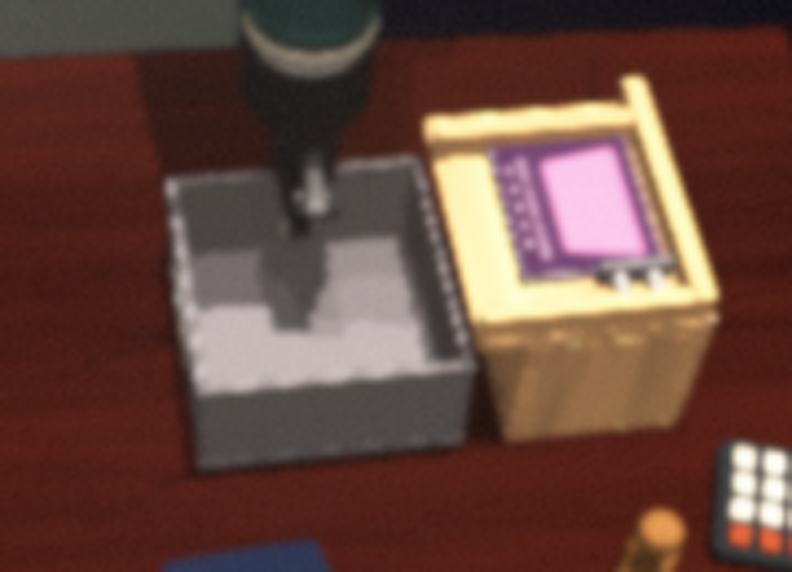

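Call:
play_rows([
  [[0,0,8,0,0,0,0],[0,0,10,-15,0,0,0],[0,0,0,-30,0,0,0],[0,0,0,-36,0,0,0],[0,-27,12,0,0,0,0],[0,-27,12,0,0,0,0],[50,-27,12,0,0,0,0],[100,-25,12,0,0,0,0],[100,0,0,0,0,0,0],[100,0,0,0,0,0,0],[100,0,0,0,0,0,0],[100,0,0,30,0,0,0],[100,0,0,30,0,0,0],[100,0,0,20,0,0,0],[100,0,0,9,0,0,0],[100,0,0,0,0,0,0]],
])

```text
time: 11.0
position: [0.5658, 0.0238, 0.048]
tcp_rot: [[-0.057, 0.998, -0.006], [0.998, 0.057, 0.0], [0.0, -0.006, -1.0]]
wrist_force: [-0.4, 0.4, 0.3]
width: 0.999
```

Call:
play_rows([
  [[100,4,0,0,0,0,0],[100,4,0,0,0,0,0],[100,2,0,0,0,0,0],[100,2,0,0,0,0,0],[100,2,0,0,0,0,0],[100,2,-0.1,0,0,0,0],[100,2,-0.1,0,0,0,0],[100,2,-0.1,0,0,0,0],[100,2,-0.1,0,0,0,0],[100,2,-0.1,0,0,0,0],[100,2,-0.1,0,0,0,0],[100,2,-0.1,0,0,0,0],[100,2,-0.1,0,0,0,0],[100,2,-0.1,0,0,0,0],[100,2,-0.1,0,0,0,0],[100,1.5,-0.1,0,0,0,0],[100,0.5,0,0,0,0,0]],
])

```text
time: 12.42
position: [0.5663, 0.0567, 0.0511]
tcp_rot: [[-0.053, 0.999, 0.002], [0.999, 0.053, -0.001], [-0.002, 0.002, -1.0]]
wrist_force: [0.9, -5.2, 4.6]
width: 1.0
```

```bash
python3 -c "
from h import *
meas('6')"
```

```text
top boxrim 103 [646.4 164.5] [  6.1 104.8] 3.3
top org 3794 [553.7 276.3] [170.1 134.3] 3.22
scene boxrim 279 [639.2 151. ] [ 30.1 160.4] 1.77
scene org 2949 [555.6 274.6] [175.1 137.7] 3.44
12.5167 [0.5663326  0.05676297 0.0510827 ] [ 1.17911048 -5.36328441  4.13883703]
```

View pics/scene6z.png

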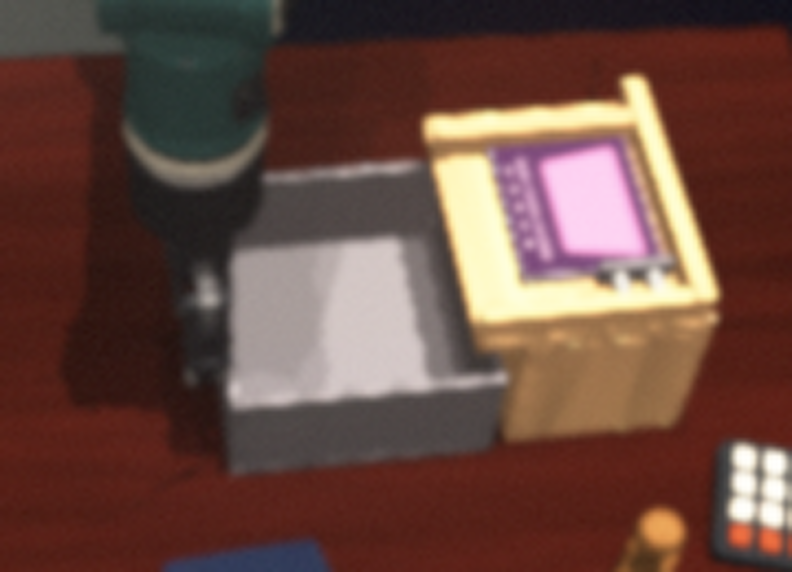

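Call:
play_rows([
  [[100,1,0,0,0,0,0],[100,1,0,0,0,0,0],[100,1,0,0,0,0,0],[100,1,0,0,0,0,0],[100,1,0,0,0,0,0],[100,0.5,0,0,0,0,0],[100,0.5,0,0,0,0,0]],
])

```text
time: 13.1
position: [0.5658, 0.0626, 0.051]
tcp_rot: [[-0.053, 0.999, 0.002], [0.999, 0.053, -0.001], [-0.001, 0.002, -1.0]]
wrist_force: [-0.3, -5.4, 4.7]
width: 0.994
```

Call:
play_rows([
  [[100,0.5,0,0,0,0,0],[100,0.5,0,0,0,0,0]],
])

```text
time: 13.27
position: [0.5657, 0.0636, 0.051]
tcp_rot: [[-0.053, 0.999, 0.002], [0.999, 0.053, -0.001], [-0.002, 0.002, -1.0]]
wrist_force: [0.5, -5.1, 3.8]
width: 1.001
```

Call:
play_rows([
  [[100,0.5,0,0,0,0,0],[100,0.5,0,0,0,0,0]],
])

```text
time: 13.43
position: [0.5656, 0.0646, 0.051]
tcp_rot: [[-0.053, 0.999, 0.002], [0.999, 0.053, -0.001], [-0.001, 0.002, -1.0]]
wrist_force: [0.7, -5.3, 4.8]
width: 1.004
```

Call:
play_rows([
  [[100,0.5,0,0,0,0,0],[100,0.4,0,0,0,0,0]],
])

```text
time: 13.6
position: [0.5655, 0.0655, 0.0509]
tcp_rot: [[-0.053, 0.999, 0.002], [0.999, 0.053, -0.001], [-0.002, 0.002, -1.0]]
wrist_force: [0.8, -6.2, 4.4]
width: 1.003
```

Call:
play_rows([
  [[100,0.4,0,0,0,0,0],[100,0.4,0,0,0,0,0]],
])

```text
time: 13.77
position: [0.5655, 0.0663, 0.051]
tcp_rot: [[-0.053, 0.999, 0.002], [0.999, 0.053, -0.001], [-0.001, 0.002, -1.0]]
wrist_force: [0.6, -6.4, 4.3]
width: 0.998
```

Call:
play_rows([
  [[100,0.4,0,0,0,0,0],[100,0.4,0,0,0,0,0]],
])

```text
time: 13.93
position: [0.5655, 0.0664, 0.051]
tcp_rot: [[-0.053, 0.999, 0.002], [0.999, 0.053, -0.002], [-0.002, 0.002, -1.0]]
wrist_force: [0.2, -8.1, 4.8]
width: 1.0
```

Call:
play_rows([
  [[100,0.4,0,0,0,0,0],[100,0.4,0,0,0,0,0],[100,0,0,0,0,0,0]],
])

```text
time: 14.18
position: [0.5655, 0.0664, 0.051]
tcp_rot: [[-0.053, 0.999, 0.002], [0.999, 0.053, -0.003], [-0.003, 0.002, -1.0]]
wrist_force: [0.5, -9.0, 4.3]
width: 1.002
```

Call:
play_rows([
  [[100,0.6,0,0,0,0,0],[100,0.6,0,0,0,0,0],[100,0,0,0,0,0,0]],
])

```text
time: 14.43
position: [0.5655, 0.0664, 0.051]
tcp_rot: [[-0.053, 0.999, 0.002], [0.999, 0.053, -0.004], [-0.005, 0.002, -1.0]]
wrist_force: [2.1, -11.5, 4.7]
width: 0.999
```

Call:
play_rows([
  [[100,-3,0,0,0,0,0],[100,-7,0,0,0,0,0],[100,-15,0,0,0,0,0],[100,0,0,-30,0,0,0],[50,0,0,-40,0,0,0],[0,-20,0,-40,0,0,0],[0,-30,0,-40,0,0,0],[0,-30,0,0,0,0,0],[0,-30,0,0,0,0,0],[0,0,0,0,0,0,0]],
])

```text
time: 15.27
position: [0.5715, -0.0642, 0.1922]
tcp_rot: [[-0.048, 0.999, 0.002], [0.999, 0.048, -0.003], [-0.003, 0.002, -1.0]]
wrist_force: [0.9, -0.6, 0.2]
width: 0.142
```

```bash
python3 -c "
from h import *
meas('7')
for c in('top','scene'):
    z=np.load(c+'7.npz');W=z['W'];X,Y,Z=W[...,0],W[...,1],W[...,2]
    im=z['img'].astype(int)
    # pad: purple/pink
    m=(im[...,0]-im[...,1]>25)&(im[...,2]-im[...,1]>15)&(Z>.1)&(X>.45)&(X<.66)&(Y>.2)&(Y<.36)
    n,l,s,_=cv2.connectedComponentsWithStats(cv2.morphologyEx(m.astype(np.uint8),cv2.MORPH_CLOSE,np.ones((5,5)))); i=1+np.argmax(s[1:,4])
    P=W[(l==i)]; print(c,'pad',len(P),np.median(P[:,2]),cv2.minAreaRect((P[:,:2]*1000).astype(np.float32)))
"
```

```text
top boxrim 355 [565.2 146.5] [170.3 132.2] 3.12
top org 3793 [553.7 275.9] [169.8 133.4] 3.18
scene boxrim 602 [566.  165.6] [172.4 177.9] 3.4
scene org 2947 [555.2 274.6] [173.1 137. ] 3.02
15.3667 [ 0.57129467 -0.05844959  0.19084043] [-0.43860458  0.24411807  0.01831398]
top pad 1196 nan ((552.5604248046875, 275.1483459472656), (103.5811996459961, 70.67291259765625), 20.089712142944336)
scene pad 879 nan ((nan, nan), (0.0, 0.0), 0.0)
```

View pics/scene7z.png

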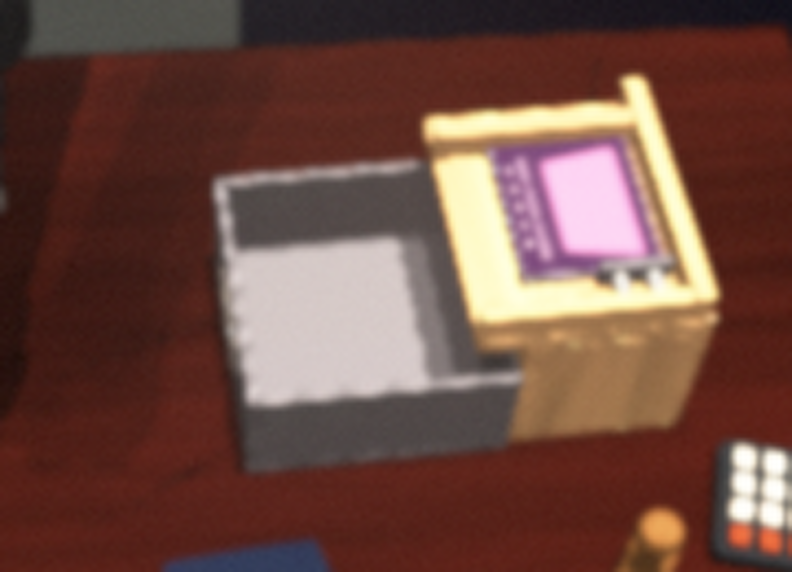

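View pics/top7z.png

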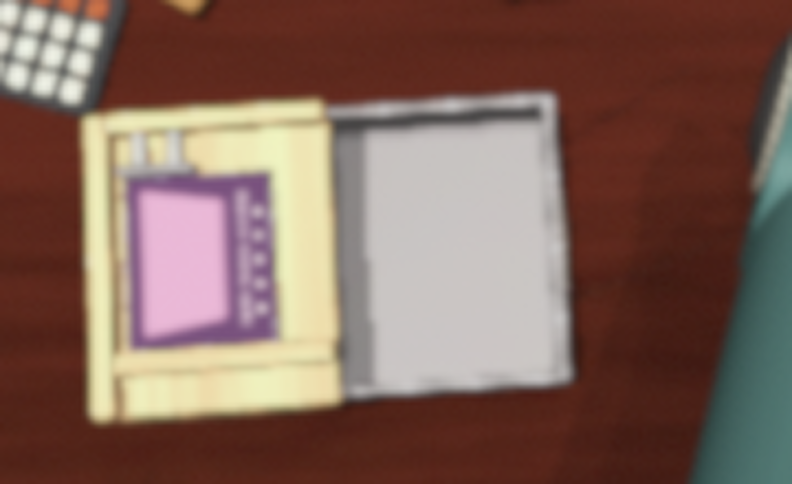

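Call:
play_rows([
  [[0,0,0,0,0,0,-0.4],[0,0,0,0,0,0,0]],
])

```text
time: 15.53
position: [0.5715, -0.0558, 0.1904]
tcp_rot: [[-0.065, 0.998, -0.001], [0.998, 0.065, 0.001], [0.001, -0.001, -1.0]]
wrist_force: [0.4, -0.2, 0.2]
width: -0.002
```

```bash
cat >> h.py <<'E'
def loc(p=None):
    o=manip.get_obs(); p=o["position"]*1000 if p is None else p
    a=np.radians(3.15); ex=np.array([-np.sin(a),np.cos(a)]); ey=np.array([-np.cos(a),-np.sin(a)])
    c=np.array([554.6,275.4])-17*ex
    d=np.array(p[:2])-c
    print('local',d@ex,d@ey,'z',p[2],'yaw',np.degrees(np.arctan2(o["tcp_rot"][1,1],o["tcp_rot"][0,1])),o["wrist_force"],o["time"])
E
python3 -c "
from h import *
loc(); loc([497.5,124.8,0]);loc([565.5,66.4,0])
z=np.load('scene7.npz');W=z['W'];X,Y,Z=W[...,0],W[...,1],W[...,2]
for c in('top','scene'):
    W=np.load(c+'7.npz')['W'];Z=W[...,2]
    m=(Z>.066)&(Z<.08)&(W[...,1]>.05)&(W[...,1]<.19)&(W[...,0]>.45)&(W[...,0]<.68)
    P=W[m]*1000
    print(c,cv2.minAreaRect(P[:,:2].astype(np.float32)))
"
```

```text
local -314.6408472456914 1.3300030510233525 z 190.3572550363189 yaw 3.7287848802513452 [ 0.39652915 -0.17727026  0.19271819] 15.5333
local -130.23480280305031 65.28922455924007 z 0 yaw 3.7287848802513452 [ 0.39652915 -0.17727026  0.19271819] 15.5333
local -192.28317832820807 0.601056439490324 z 0 yaw 3.7287848802513452 [ 0.39652915 -0.17727026  0.19271819] 15.5333
top ((565.7626953125, 137.24618530273438), (170.1897735595703, 113.74837493896484), 3.0462093353271484)
scene ((567.485595703125, 134.9891815185547), (172.1141815185547, 116.7318115234375), 2.7795000076293945)
```

Call:
play_rows([
  [[0,0,0,0,0,0,0.5],[0,29,-7,0,0,0,0],[0,29,-7,0,0,0,0],[0,29,-7,0,0,0,0],[0,29,-7,0,0,0,0],[0,29,-7,0,0,0,0],[0,29,-7,0,0,0,0],[0,28,-7,0,0,0,0],[0,0,0,0,0,0,0],[0,0,0,30,0,0,0],[0,0,0,30,0,0,0],[0,0,0,30,0,0,0],[0,0,0,25,0,0,0],[0,0,0,15,0,0,0],[0,0,0,2,0,0,0],[0,0,0,0,0,0,0],[0,0,0,0,0,0,0]],
])

```text
time: 16.95
position: [0.5126, 0.1417, 0.0596]
tcp_rot: [[-0.054, 0.999, 0.001], [0.999, 0.054, 0.0], [0.0, 0.001, -1.0]]
wrist_force: [-0.4, -0.8, 0.4]
width: -0.002
```

```bash
python3 -c "
from h import *
loc()"
```

```text
local -114.15142064968093 49.3246539508072 z 59.59573738604347 yaw 3.0768692144370937 [-0.35478263 -0.79985902  0.44451136] 16.95
```

Lateral push, 17.3 mm.

Call:
play_rows([
  [[0,0,-2,0,0,0,0],[0,0,-2,0,0,0,0],[0,0,-2,0,0,0,0],[0,0,-2,0,0,0,0],[0,0,-1.5,0,0,0,0],[0,0,-1,0,0,0,0],[0,0,-1,0,0,0,0],[0,0,-1,0,0,0,0],[0,0,-1,0,0,0,0],[0,0,-1,0,0,0,0],[0,0,-1,0,0,0,0],[0,0,-1,0,0,0,0],[0,0,-0.8,0,0,0,0],[0,0,0,0,0,0,0]],
])

```text
time: 18.12
position: [0.4957, 0.1407, 0.0594]
tcp_rot: [[-0.053, 0.999, 0.002], [0.999, 0.053, 0.0], [0.0, 0.002, -1.0]]
wrist_force: [4.9, -0.4, 3.4]
width: 0.003
```

```bash
python3 -c "
from h import *
loc();meas('8')
for c in('top','scene'):
    W=np.load(c+'8.npz')['W'];Z=W[...,2]
    m=(Z>.066)&(Z<.08)&(W[...,1]>.05)&(W[...,1]<.19)&(W[...,0]>.45)&(W[...,0]<.68)
    P=W[m]*1000
    print(c,cv2.minAreaRect(P[:,:2].astype(np.float32)))
"
```

```text
local -114.30517096837981 66.24880872264112 z 59.39299094462946 yaw 3.0497186078792944 [ 4.91258299 -0.40123405  3.37727481] 18.1167
top boxrim 276 [561.3 147.1] [170.4 135.2] 2.65
top org 4280 [518.  250.2] [244.4 181.5] 3.28
scene boxrim 556 [562.4 165.3] [174.3 178.9] 2.61
scene org 2950 [555.9 274.3] [172.9 137.1] 3.15
18.2167 [0.4956248  0.14067083 0.05936985] [4.83684102 0.15836468 5.77848563]
top ((561.6920776367188, 132.1529998779297), (169.81198120117188, 105.31910705566406), 2.6602156162261963)
scene ((563.7276000976562, 133.908203125), (173.58827209472656, 117.24691009521484), 1.9776344299316406)
```

View pics/scene8z.png

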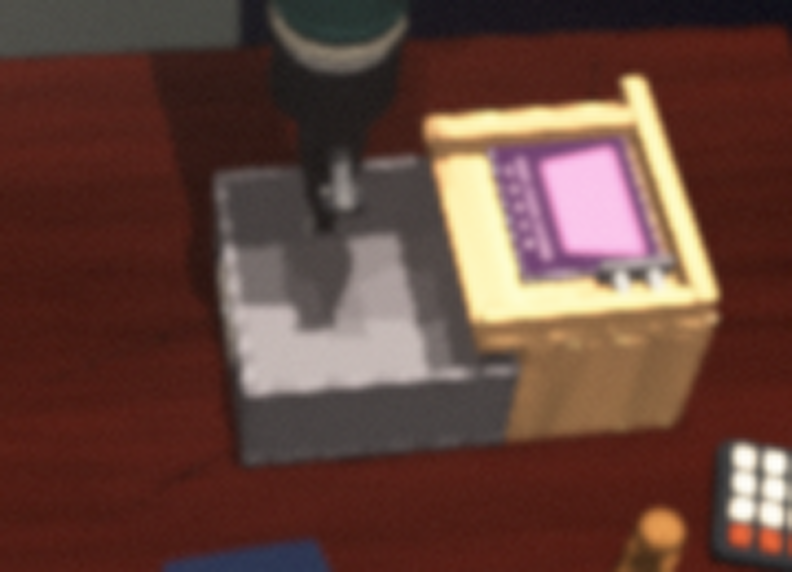

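Call:
play_rows([
  [[0,0,8,0,0,0,0],[0,0,10,-15,0,0,0],[0,0,0,-30,0,0,0],[0,0,0,-40,0,0,0],[0,-30,12,0,0,0,0],[0,-30,12,0,0,0,0],[50,-30,12,0,0,0,0],[100,-26,12,0,0,0,0],[100,0,0,0,0,0,0],[100,0,0,0,0,0,0],[100,0,0,0,0,0,0],[100,0,0,30,0,0,0],[100,0,0,30,0,0,0],[100,0,0,24,0,0,0],[100,0,0,9,0,0,0],[100,0,0,0,0,0,0],[100,0,0,0,0,0,0],[100,0,0,0,0,0,0]],
])

```text
time: 19.72
position: [0.5676, 0.0288, 0.0522]
tcp_rot: [[-0.054, 0.999, 0.002], [0.999, 0.054, 0.0], [0.0, 0.002, -1.0]]
wrist_force: [0.4, 0.2, -0.5]
width: 1.002
```

```bash
python3 -c "
from h import *
loc()"
```

```text
local -229.95885219475977 0.5859780410938367 z 52.169105118532286 yaw 3.1034083772861067 [ 0.3575309   0.17994767 -0.48903736] 19.7167
```

Call:
play_rows([
  [[100,7,0,0,0,0,0],[100,9,0,0,0,0,0],[100,8,0,0,0,0,0],[100,4,0,0,0,0,0],[100,2,0,0,0,0,0],[100,1.5,0,0,0,0,0],[100,1,0,0,0,0,0],[100,1,0,0,0,0,0],[100,1,0,0,0,0,0],[100,1,0,0,0,0,0],[100,1,0,0,0,0,0],[100,0.6,0,0,0,0,0]],
])

```text
time: 20.72
position: [0.5648, 0.0652, 0.0509]
tcp_rot: [[-0.053, 0.999, 0.0], [0.999, 0.053, -0.0], [-0.0, 0.0, -1.0]]
wrist_force: [0.2, -2.3, -0.7]
width: 0.998
```

Call:
play_rows([
  [[100,0.6,0,0,0,0,0],[100,0.6,0,0,0,0,0],[100,0,0,0,0,0,0]],
])

```text
time: 20.97
position: [0.5651, 0.066, 0.0509]
tcp_rot: [[-0.053, 0.999, 0.001], [0.999, 0.053, -0.001], [-0.001, 0.001, -1.0]]
wrist_force: [1.0, -2.5, -1.4]
width: 0.998
```

Call:
play_rows([
  [[100,0.6,0,0,0,0,0],[100,0.6,0,0,0,0,0],[100,0,0,0,0,0,0]],
])

```text
time: 21.22
position: [0.5653, 0.0664, 0.051]
tcp_rot: [[-0.053, 0.999, 0.001], [0.999, 0.053, -0.002], [-0.002, 0.001, -1.0]]
wrist_force: [2.8, -4.8, -1.3]
width: 0.998
```

Call:
play_rows([
  [[100,0.6,0,0,0,0,0],[100,0.6,0,0,0,0,0],[100,0,0,0,0,0,0]],
])

```text
time: 21.47
position: [0.5652, 0.0664, 0.051]
tcp_rot: [[-0.053, 0.999, 0.001], [0.999, 0.053, -0.003], [-0.003, 0.001, -1.0]]
wrist_force: [2.5, -7.4, -0.0]
width: 1.006
```

Call:
play_rows([
  [[100,0.6,0,0,0,0,0],[100,0.6,0,0,0,0,0],[100,0,0,0,0,0,0]],
])

```text
time: 21.72
position: [0.5652, 0.0664, 0.0511]
tcp_rot: [[-0.052, 0.999, 0.002], [0.999, 0.052, -0.004], [-0.004, 0.001, -1.0]]
wrist_force: [2.5, -9.3, -1.0]
width: 1.002
```

Call:
play_rows([
  [[100,-3,0,0,0,0,0],[100,-7,0,0,0,0,0],[100,-15,0,0,0,0,0],[100,0,0,-30,0,0,0],[50,0,0,-40,0,0,0],[0,-20,0,-40,0,0,0],[0,-30,0,-40,0,0,0],[0,0,0,0,0,0,0],[0,0,0,0,0,0,0]],
])

```text
time: 22.47
position: [0.5692, 0.0005, 0.1938]
tcp_rot: [[-0.051, 0.999, 0.004], [0.999, 0.051, 0.002], [0.001, 0.004, -1.0]]
wrist_force: [-1.1, 0.2, -1.0]
width: 0.301
```

```bash
python3 -c "
from h import *
loc();meas('9')
a=np.radians(3.15); ex=np.array([-np.sin(a),np.cos(a)]); ey=np.array([-np.cos(a),-np.sin(a)])
for c,cc in(('top',(553.7,276.1)),('scene',(555.3,274.6))):
    z=np.load(c+'9.npz');W=z['W'];Z=W[...,2];im=z['img'].astype(int)
    m=(Z>.066)&(Z<.08)&(W[...,1]>.05)&(W[...,1]<.19)&(W[...,0]>.45)&(W[...,0]<.68)
    P=W[m]*1000
    r=cv2.minAreaRect(P[:,:2].astype(np.float32)); print(c,r,(np.array(r[0])-cc)@ey)
    m=(im[...,0]-im[...,1]>25)&(im[...,2]-im[...,1]>15)&(Z>.1)
    P=W[m][:,:2]*1000; d=P-(np.array(cc)-17*ex); lx,ly=d@ex,d@ey
    k=(abs(lx)<80)&(abs(ly)<60); print('pad n',k.sum(),np.percentile(lx[k],[1,99]),np.percentile(ly[k],[1,99]),np.median(W[m][k][:,2]))
"
```

```text
local -258.287827729771 0.520681544714838 z 193.79006865436665 yaw 2.9396818969245166 [-1.10768094  0.24249217 -1.03192264] 22.4667
top boxrim 352 [563.1 146.5] [169.9 132.4] 3.14
top org 3786 [553.7 276. ] [169.7 133.8] 3.07
scene boxrim 597 [563.6 165.5] [173.9 178.2] 3.34
scene org 2950 [555.8 274.2] [173.5 136.4] 3.12
22.5667 [0.56740841 0.00269844 0.19077671] [-0.79139325 -0.55501904 -0.48657159]
top ((563.5123291015625, 137.10382080078125), (169.78468322753906, 113.66808319091797), 3.0457167625427246) -2.159638574367122
pad n 1164 [-15.14459592  61.7871043 ] [-46.60383005  46.09259576] 0.11868755173396839
scene ((565.0578002929688, 135.2749786376953), (173.95919799804688, 117.39056396484375), 2.7183353900909424) -2.087122217465017
pad n 874 [-16.31081355  62.51365924] [-46.22836357  49.01345006] 0.11798337487403537
```

View pics/top9z.png

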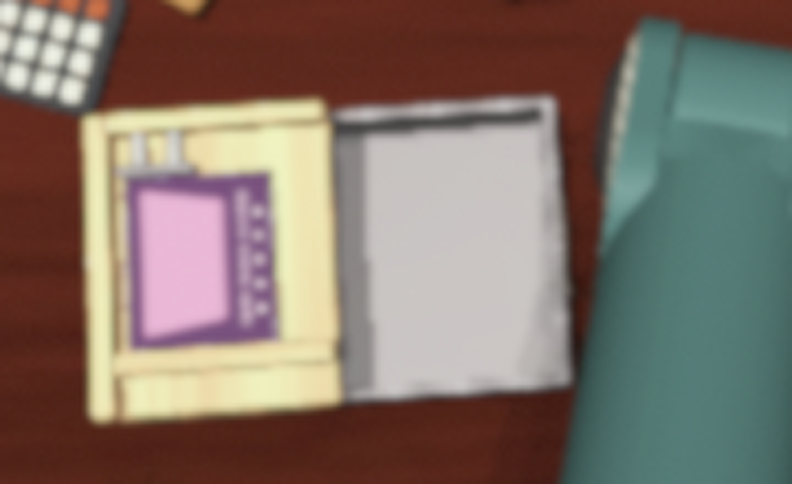

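Call:
play_rows([
  [[0,25,0,0,0,0,0],[0,30,0,0,0,0,0],[0,30,0,0,0,0,0],[0,30,0,0,0,0,0],[0,30,0,0,0,0,0],[0,30,0,0,0,0,0],[0,30,0,0,0,0,0],[0,30,0,0,0,0,0],[0,30,0,0,0,0,0],[0,20,0,0,0,0,0],[0,0,0,10,0,0,0],[0,0,0,14,0,0,0],[0,0,0,8,0,0,0],[0,0,0,4,0,0,0],[0,0,0,0,0,0,0],[0,0,0,0,0,0,0]],
])

```text
time: 23.9
position: [0.5529, 0.2857, 0.1551]
tcp_rot: [[-0.053, 0.999, -0.001], [0.999, 0.053, -0.001], [-0.001, -0.001, -1.0]]
wrist_force: [-0.2, -0.1, 0.3]
width: 0.002
```

```bash
python3 -c "
from h import *
loc()
f=manip.grab_frame('scene')
cv2.imwrite('pics/s10z.png',cv2.resize(f['img'][90:230,320:480,::-1],None,fx=4.4,fy=4.2,interpolation=cv2.INTER_CUBIC))"
```

```text
local 27.358864754898676 1.1373432594515136 z 155.07724810935179 yaw 3.0307695564780865 [-0.16686182 -0.13815162  0.30908701] 23.9
```

View pics/s10z.png

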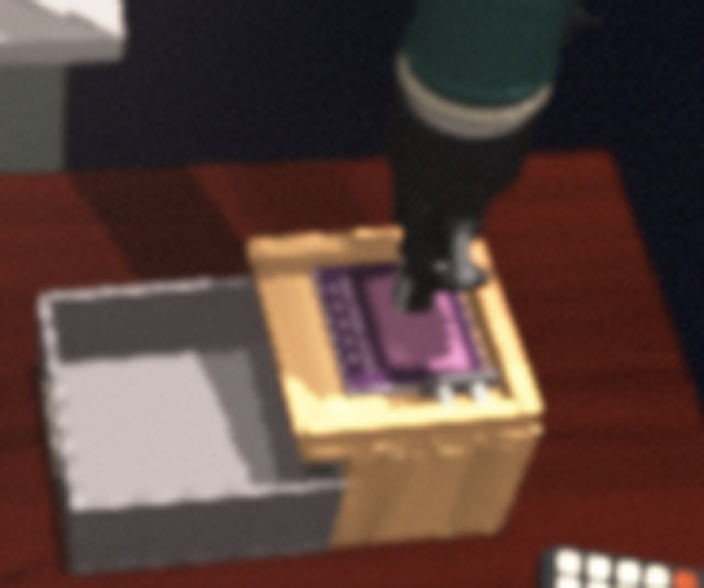

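Call:
play_rows([
  [[0,0,0,1,0,0,0],[0,0,0,1,0,0,0],[0,0,0,1,0,0,0],[0,0,0,1,0,0,0],[0,0,0,1,0,0,0],[0,0,0,0.6,0,0,0],[0,0,0,0.6,0,0,0],[0,0,0,0.6,0,0,0],[0,0,0,0.6,0,0,0],[0,0,0,0.6,0,0,0],[0,0,0,0.4,0,0,0],[0,0,0,0.4,0,0,0],[0,0,0,0.4,0,0,0],[0,0,0,0.4,0,0,0],[0,0,0,0.4,0,0,0]],
])

```text
time: 25.2
position: [0.553, 0.2862, 0.1455]
tcp_rot: [[-0.053, 0.999, 0.0], [0.999, 0.053, 0.0], [0.0, 0.0, -1.0]]
wrist_force: [0.2, -0.4, -0.3]
width: 0.0
```

Call:
play_rows([
  [[0,0,0,0.3,0,0,0],[0,0,0,0.3,0,0,0],[0,0,0,0.3,0,0,0],[0,0,0,0.3,0,0,0]],
])

```text
time: 25.53
position: [0.553, 0.2861, 0.1443]
tcp_rot: [[-0.053, 0.999, 0.0], [0.999, 0.053, 0.0], [0.0, 0.0, -1.0]]
wrist_force: [0.2, 1.0, 0.4]
width: -0.0
```

Call:
play_rows([
  [[0,0,0,0.3,0,0,0],[0,0,0,0.3,0,0,0],[0,0,0,0.3,0,0,0]],
])

```text
time: 25.78
position: [0.553, 0.2862, 0.1434]
tcp_rot: [[-0.054, 0.999, 0.0], [0.999, 0.054, 0.0], [-0.0, 0.0, -1.0]]
wrist_force: [0.4, -0.4, 0.4]
width: -0.001
```

Expected contact near TCP z = 0.141.

Call:
play_rows([
  [[0,0,0,0.3,0,0,0],[0,0,0,0.3,0,0,0],[0,0,0,0.3,0,0,0],[0,0,0,0.3,0,0,0]],
])

```text
time: 26.12
position: [0.553, 0.2862, 0.1422]
tcp_rot: [[-0.053, 0.999, 0.0], [0.999, 0.053, -0.0], [-0.0, 0.0, -1.0]]
wrist_force: [-0.5, -0.5, -1.1]
width: 0.001
```

Call:
play_rows([
  [[0,0,0,0.3,0,0,0],[0,0,0,0.3,0,0,0]],
])

```text
time: 26.28
position: [0.553, 0.2862, 0.1416]
tcp_rot: [[-0.053, 0.999, 0.0], [0.999, 0.053, -0.0], [-0.0, 0.0, -1.0]]
wrist_force: [0.1, -0.8, -0.5]
width: -0.003
```

Call:
play_rows([
  [[0,0,0,0.3,0,0,0],[0,0,0,0.3,0,0,0]],
])

```text
time: 26.45
position: [0.553, 0.2862, 0.1412]
tcp_rot: [[-0.053, 0.999, -0.0], [0.999, 0.053, 0.0], [0.0, -0.0, -1.0]]
wrist_force: [-1.4, -0.8, 4.9]
width: -0.001
```

Call:
play_rows([
  [[0,0,0,0.3,0,0,0],[0,0,0,0,0,0,0]],
])

```text
time: 26.62
position: [0.553, 0.2861, 0.1411]
tcp_rot: [[-0.053, 0.999, 0.0], [0.999, 0.053, 0.0], [0.0, 0.0, -1.0]]
wrist_force: [-2.1, -0.6, 4.2]
width: 0.003
```

Call:
play_rows([
  [[0,0,0,0.3,0,0,0],[0,0,0,0,0,0,0]],
])

```text
time: 26.78
position: [0.553, 0.2862, 0.1411]
tcp_rot: [[-0.053, 0.999, -0.0], [0.999, 0.053, 0.0], [0.0, -0.0, -1.0]]
wrist_force: [-2.3, -1.6, 7.0]
width: -0.0
```

Call:
play_rows([
  [[0,0,0,0.3,0,0,0],[0,0,0,0.3,0,0,0],[0,0,0,0,0,0,0]],
])

```text
time: 27.03
position: [0.553, 0.2862, 0.1411]
tcp_rot: [[-0.053, 0.999, -0.0], [0.999, 0.053, 0.001], [0.001, -0.0, -1.0]]
wrist_force: [-3.4, -1.6, 10.7]
width: 0.003
```

```bash
python3 -c "
from h import *
loc()"
```

```text
local 27.84557049050027 0.9627791653792095 z 141.13231887036642 yaw 3.06280486727345 [-3.43294362 -1.63752997 10.69351807] 27.0333
```

Call:
play_rows([
  [[0,-0.5,0,0.1,0,0,0],[0,-1,0,0.1,0,0,0],[0,-1.5,0,0,0,0,0],[0,-1.5,0,0,0,0,0],[0,-1.5,0,0,0,0,0]],
])

```text
time: 27.45
position: [0.5536, 0.2837, 0.1412]
tcp_rot: [[-0.056, 0.998, 0.002], [0.998, 0.055, 0.005], [0.005, 0.003, -1.0]]
wrist_force: [-2.3, 5.6, 6.6]
width: 0.004
```

```bash
cat >> h.py <<'E'
def pad(tag):
    loc()
    a=np.radians(3.15); ex=np.array([-np.sin(a),np.cos(a)]); ey=np.array([-np.cos(a),-np.sin(a)])
    cc=(555.3,274.6); f=manip.grab_frame('scene'); W=cloud(f); Z=W[...,2]; im=f['img'].astype(int)
    m=(im[...,0]-im[...,1]>25)&(im[...,2]-im[...,1]>15)&(Z>.1)
    P=W[m][:,:2]*1000; d=P-(np.array(cc)-17*ex); lx,ly=d@ex,d@ey
    k=(lx>-140)&(lx<80)&(abs(ly)<70); print('pad n',k.sum(),np.percentile(lx[k],[1,99]),np.percentile(ly[k],[1,99]))
    cv2.imwrite(f'pics/{tag}.png',cv2.resize(f['img'][90:230,320:480,::-1],None,fx=4.4,fy=4.2,interpolation=cv2.INTER_CUBIC))
E
python3 -c "
from h import *
pad('p1')"
```

```text
local 25.333892171812565 0.5535419193666261 z 141.1675574961872 yaw 3.181031280152964 [-2.32950451  5.64270922  6.61101737] 27.45
pad n 472 [-15.20610312  61.32929648] [-46.71899583  41.20680504]
```

View pics/p1.png

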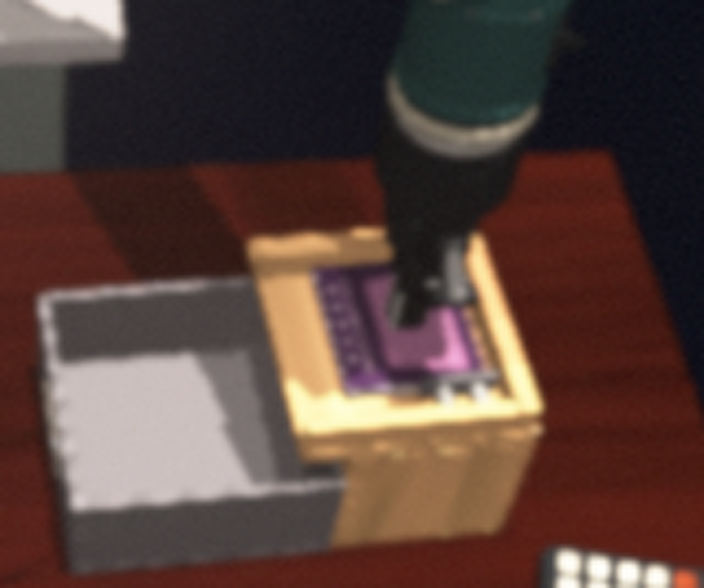

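Call:
play_rows([
  [[0,0,0,0.3,0,0,0],[0,0,0,0.3,0,0,0],[0,0,0,0.3,0,0,0],[0,0,0,0,0,0,0]],
])

```text
time: 27.83
position: [0.5537, 0.2832, 0.1411]
tcp_rot: [[-0.055, 0.998, 0.002], [0.998, 0.055, 0.005], [0.005, 0.002, -1.0]]
wrist_force: [-3.4, 3.6, 12.4]
width: 0.001
```

Call:
play_rows([
  [[0,-1,0,0.1,0,0,0],[0,-1,0,0.1,0,0,0],[0,-1,0,0.1,0,0,0],[0,-1,0,0.1,0,0,0]],
])

```text
time: 28.17
position: [0.5541, 0.2814, 0.1411]
tcp_rot: [[-0.056, 0.998, 0.003], [0.998, 0.056, 0.008], [0.008, 0.004, -1.0]]
wrist_force: [-3.7, 7.9, 12.9]
width: -0.003
```

```bash
python3 -c "
from h import *
pad('p2')"
```

```text
local 23.067912150438246 0.19690007565629708 z 141.09441767141186 yaw 3.2328023484696806 [-3.68601638  7.8720658  12.89277519] 28.1667
pad n 449 [-16.92728018  58.58818053] [-48.76206091  38.54591341]
```

Call:
play_rows([
  [[0,-1,0,0.2,0,0,0],[0,-1,0,0.1,0,0,0],[0,-1,0,0.1,0,0,0],[0,-1,0,0,0,0,0],[0,-1,0,0,0,0,0],[0,-1,0,0,0,0,0]],
])

```text
time: 28.72
position: [0.5549, 0.2758, 0.1411]
tcp_rot: [[-0.057, 0.998, 0.005], [0.998, 0.057, 0.009], [0.008, 0.005, -1.0]]
wrist_force: [-2.2, 8.3, 15.5]
width: -0.002
```

```bash
python3 -c "
from h import *
pad('p3')"
```

```text
local 17.421178714628677 -0.3476662513895621 z 141.09734657057405 yaw 3.240727939393881 [-2.23430908  8.31064098 15.49090017] 28.7167
pad n 442 [-22.61067352  53.57442297] [-49.0707453   38.51096909]
```

Call:
play_rows([
  [[0,-1.2,0,0,0,0,0],[0,-1.5,0,0,0,0,0],[0,-1.5,0,0,0,0,0],[0,-1.5,0,0,0,0,0],[0,-1.5,0,0,0,0,0],[0,-1.5,0,0,0,0,0]],
])

```text
time: 29.27
position: [0.5557, 0.267, 0.1411]
tcp_rot: [[-0.056, 0.998, 0.005], [0.998, 0.056, 0.009], [0.008, 0.006, -1.0]]
wrist_force: [-2.4, 8.6, 12.8]
width: -0.003
```

Call:
play_rows([
  [[0,-1.5,0,0,0,0,0],[0,-1.5,0,0,0,0,0],[0,-1.5,0,0,0,0,0],[0,-1.5,0,0,0,0,0],[0,-1.5,0,0,0,0,0],[0,-1.5,0,0,0,0,0]],
])

```text
time: 29.77
position: [0.5565, 0.258, 0.1411]
tcp_rot: [[-0.056, 0.998, 0.006], [0.998, 0.056, 0.009], [0.008, 0.006, -1.0]]
wrist_force: [-1.6, 8.4, 13.0]
width: 0.001
```

```bash
python3 -c "
from h import *
pad('p4')"
```

```text
local -0.5221091829478633 -0.9339139726948085 z 141.1046150858994 yaw 3.2259671085060067 [-1.55946877  8.3721567  12.95786426] 29.7667
pad n 442 [-39.4015116   36.57964755] [-50.73720061  38.64192001]
```

View pics/p4.png

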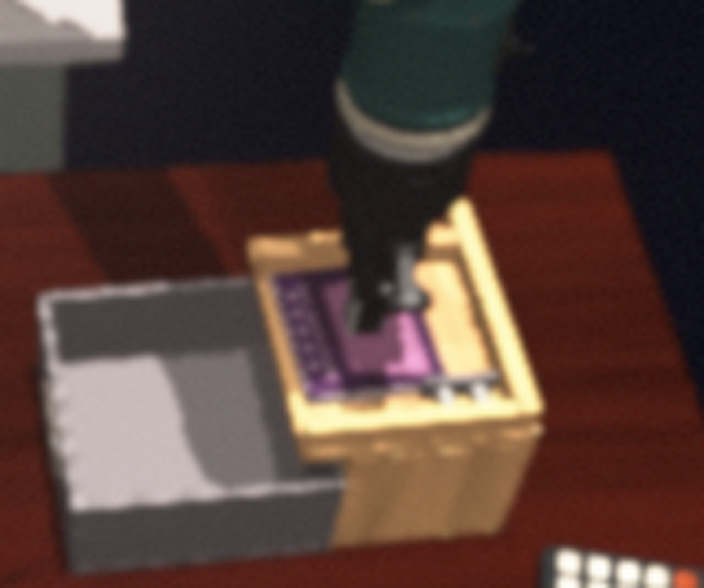

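Call:
play_rows([
  [[0,-1.5,0,0,0,0,0],[0,-1.5,0,0,0,0,0],[0,-1.5,0,0,0,0,0],[0,-1.5,0,0,0,0,0],[0,-1.5,0,0,0,0,0],[0,-1.5,0,0,0,0,0],[0,-1.5,0,0,0,0,0],[0,-1.5,0,0,0,0,0]],
])

```text
time: 30.48
position: [0.5575, 0.2459, 0.1411]
tcp_rot: [[-0.056, 0.998, 0.006], [0.998, 0.056, 0.008], [0.008, 0.007, -1.0]]
wrist_force: [-0.5, 8.3, 12.5]
width: -0.0
```

Call:
play_rows([
  [[0,-1.5,0,0,0,0,0],[0,-1.5,0,0,0,0,0],[0,-1.5,0,0,0,0,0],[0,-1.5,0,0,0,0,0],[0,-1.5,0,0,0,0,0],[0,-1.5,0,0,0,0,0]],
])

```text
time: 30.98
position: [0.5582, 0.2363, 0.1411]
tcp_rot: [[-0.056, 0.998, 0.007], [0.998, 0.056, 0.008], [0.007, 0.007, -1.0]]
wrist_force: [-0.9, 6.4, 13.5]
width: 0.004
```

Call:
play_rows([
  [[0,-1.5,0,0,0,0,0],[0,-1.5,0,0,0,0,0],[0,-1.5,0,0,0,0,0],[0,-1.5,0,0,0,0,0],[0,-1.5,0,0,0,0,0]],
])

```text
time: 31.4
position: [0.5588, 0.2279, 0.1411]
tcp_rot: [[-0.055, 0.998, 0.007], [0.998, 0.055, 0.007], [0.006, 0.007, -1.0]]
wrist_force: [-0.5, 4.6, 13.6]
width: -0.0
```

```bash
python3 -c "
from h import *
pad('p5')"
```

```text
local -30.61035937671495 -1.5623859563415468 z 141.08716954140004 yaw 3.165003635444459 [-0.52989596  4.60591812 13.5870641 ] 31.4
pad n 446 [-69.49140876   7.89451249] [-51.39737544  41.2996897 ]
```

View pics/p5.png

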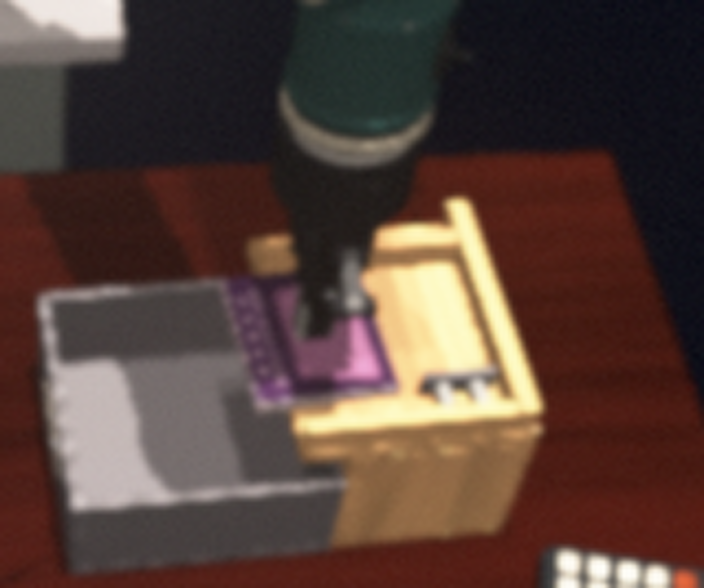

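Call:
play_rows([
  [[0,0.5,0,-0.6,0,0,0],[0,0.5,0,-0.8,0,0,0],[0,0,0,-1,0,0,0],[0,0,0,-3,0,0,0],[0,0,0,-8,0,0,0],[0,0,0,-8,0,0,0],[0,15,0,-4,0,0,0],[0,20,0,0,0,0,0],[0,20,0,0,0,0,0],[0,8,0,0,0,0,0],[0,0,0,0,0,0,0],[0,0,0,0,0,0,0]],
])

```text
time: 32.45
position: [0.5528, 0.2873, 0.1633]
tcp_rot: [[-0.054, 0.999, -0.0], [0.999, 0.054, -0.001], [-0.001, -0.0, -1.0]]
wrist_force: [-1.0, -0.4, 0.4]
width: -0.003
```

```bash
python3 -c "
from h import *
pad('p6')"
```

```text
local 28.983761825801178 1.1694282965810936 z 163.29604536337666 yaw 3.084905787784686 [-1.01470781 -0.43450132  0.36317391] 32.45
pad n 899 [-73.82016681   5.75655815] [-48.11524486  46.05386077]
```

View pics/p6.png

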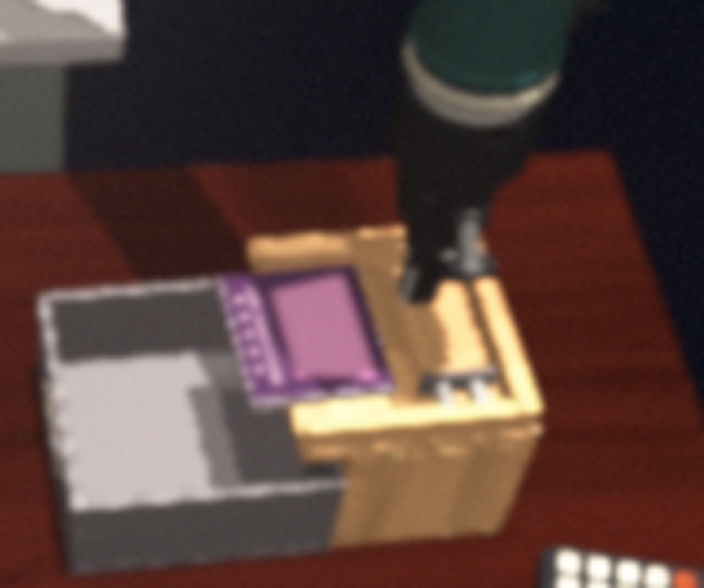

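Call:
play_rows([
  [[0,0,0,5,0,0,0],[0,0,0,7,0,0,0],[0,0,0,6,0,0,0],[0,0,0,3,0,0,0],[0,0,0,2,0,0,0],[0,0,0,1.5,0,0,0],[0,0,0,1,0,0,0],[0,0,0,0.8,0,0,0],[0,0,0,0.6,0,0,0],[0,0,0,0,0,0,0]],
])

```text
time: 33.33
position: [0.5529, 0.288, 0.1364]
tcp_rot: [[-0.054, 0.999, 0.0], [0.999, 0.054, 0.0], [0.0, 0.0, -1.0]]
wrist_force: [0.3, -0.3, 1.3]
width: -0.003
```

Call:
play_rows([
  [[0,-2,0,0,0,0,0],[0,-2.5,0,0,0,0,0],[0,-2.5,0,0,0,0,0],[0,-2,0,0,0,0,0],[0,-1.5,0,0,0,0,0],[0,-1.5,0,0,0,0,0],[0,-1.5,0,0,0,0,0]],
])

```text
time: 33.92
position: [0.5537, 0.2745, 0.1365]
tcp_rot: [[-0.053, 0.999, 0.0], [0.999, 0.053, 0.0], [0.0, 0.0, -1.0]]
wrist_force: [0.1, 0.2, 0.2]
width: 0.004
```

```bash
python3 -c "
from h import *
pad('p7')"
```

```text
local 16.11998020136336 0.9825178618498408 z 136.4765317954249 yaw 3.0654276794872213 [0.13911756 0.22454617 0.16505295] 33.9167
pad n 863 [-77.55579562  -1.33715128] [-48.42991532  45.1742693 ]
```

View pics/p7.png

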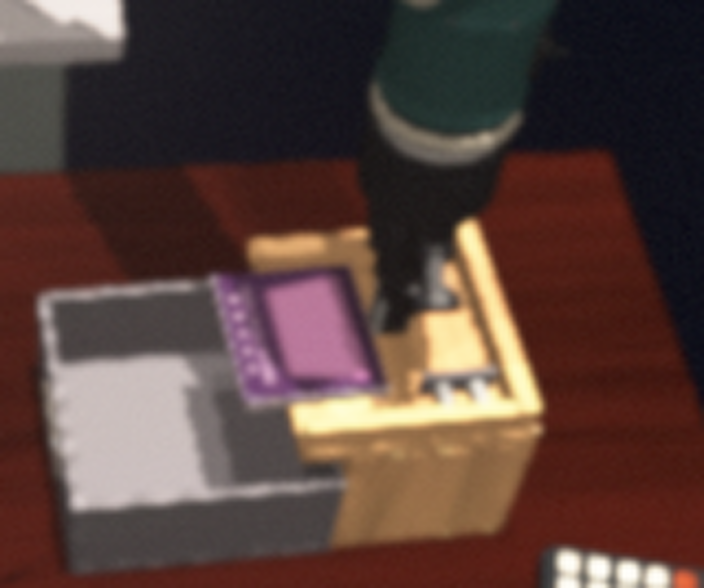

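Call:
play_rows([
  [[0,-2,0,0,0,0,0],[0,-3,0,0,0,0,0],[0,-4,0,0,0,0,0],[0,-5,0,0,0,0,0],[0,-7,0,0,0,0,0],[0,-8,0,0,0,0,0],[0,-8,0,0,0,0,0],[0,-8,0,0,0,0,0],[0,-6,0,0,0,0,0],[0,-4,0,0,0,0,0],[0,-2,0,0,0,0,0],[0,0,0,0,0,0,0],[0,0,0,0,0,0,0]],
])

```text
time: 35.05
position: [0.5566, 0.2178, 0.1364]
tcp_rot: [[-0.054, 0.999, 0.0], [0.999, 0.054, 0.0], [0.0, 0.0, -1.0]]
wrist_force: [-0.3, -0.1, -1.0]
width: -0.0
```

```bash
python3 -c "
from h import *
loc();meas('11')"
```

```text
local -40.6347758485044 1.1385259207881784 z 136.41162884482318 yaw 3.0781626035364593 [-0.25651104 -0.05614919 -1.00803614] 35.05
top boxrim 355 [563.2 146.5] [170.5 132.5] 3.11
top org 6034 [516.9 252.5] [244.4 177.4] 3.56
scene boxrim 593 [562.7 165.8] [176.  178.5] 2.95
scene org 9378 [551.1 253.9] [185.7 177.7] 3.15
35.15 [0.55653007 0.21811123 0.13635588] [ 0.49655533 -0.77059945  0.3706887 ]
```

View pics/scene11z.png

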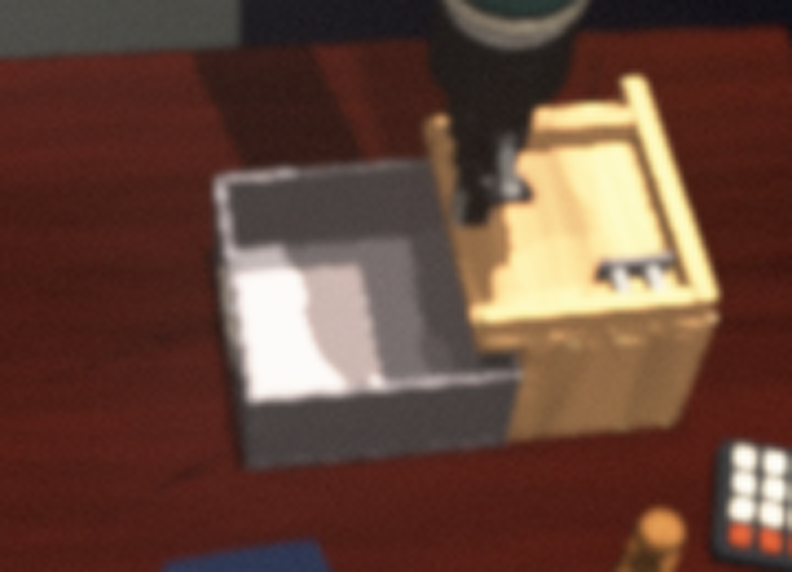

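Call:
play_rows([
  [[0,0,0,-10,0,0,0],[0,0,0,-30,0,0,0],[0,0,0,-30,0,0,0],[0,0,0,-30,0,0,0],[0,25,0,0,0,0,0],[0,30,0,0,0,0,0],[0,30,0,0,0,0,0],[0,30,0,0,0,0,0],[0,30,0,0,0,0,0],[0,30,0,0,0,0,0],[0,0,0,0,0,0,0],[0,0,0,0,0,0,0]],
])

```text
time: 36.15
position: [0.5461, 0.395, 0.2365]
tcp_rot: [[-0.058, 0.998, -0.0], [0.998, 0.058, 0.0], [0.0, -0.0, -1.0]]
wrist_force: [-0.0, -0.2, -0.2]
width: 0.0
```

```bash
python3 -c "
from h import *
loc();meas('12')
for c in('top','scene'):
    W=np.load(c+'12.npz')['W'];P=W[(W[...,0]>.49)&(W[...,0]<.63)&(W[...,1]>.09)&(W[...,1]<.19)&(W[...,2]<.06)]
    print(c,np.histogram(P[:,2],bins=np.arange(-.002,.06,.004)))
f=manip.grab_frame('top')
for n in['mug','hole_punch','stapler','rubber_stamp','pad_centre']:
    print(n,[(np.round(cw(f,b['at']),3),round(b['p'],2)) for b in manip.boxes_of(f,n)[:2]])
"
```

```text
local 136.8568334215769 1.9592112815932152 z 236.5030115443741 yaw 3.326107599388901 [-0.0169706  -0.20164941 -0.1816744 ] 36.15
top boxrim 361 [563.1 146. ] [170.3 133.2] 3.23
top org 8776 [492.4 365.6] [243.8  94.1] 23.96
scene boxrim 604 [563.5 166.1] [175.4 179.2] 3.02
scene org 5562 [549.6 379.1] [130.8  80.4] 17.34
36.25 [0.54751033 0.39143124 0.23676695] [ 0.31602888 -1.05977881 -0.88089958]
top (array([182, 392, 323, 593, 339,  26,   0,   0,   0,   0,   0,   0,   0,
         0,   0]), array([-0.002,  0.002,  0.006,  0.01 ,  0.014,  0.018,  0.022,  0.026,
        0.03 ,  0.034,  0.038,  0.042,  0.046,  0.05 ,  0.054,  0.058]))
scene (array([ 84, 248, 108, 541, 129,   0,   0,   0,   0,   0,   0,   0,   0,
         0,   0]), array([-0.002,  0.002,  0.006,  0.01 ,  0.014,  0.018,  0.022,  0.026,
        0.03 ,  0.034,  0.038,  0.042,  0.046,  0.05 ,  0.054,  0.058]))
mug [(array([ 0.722, -0.144,  0.032]), 0.74)]
hole_punch [(array([0.778, 0.078, 0.043]), 0.68)]
stapler [(array([ 0.585, -0.278,  0.035]), 0.79)]
rubber_stamp [(array([0.573, 0.172, 0.002]), 0.7), (array([0.736, 0.301, 0.023]), 0.48)]
pad_centre [(array([0.56 , 0.128, 0.009]), 0.68)]
```

View pics/top12.png

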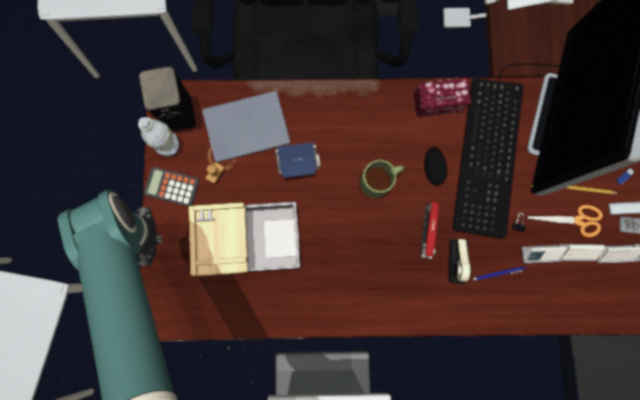

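View pics/scene12z.png

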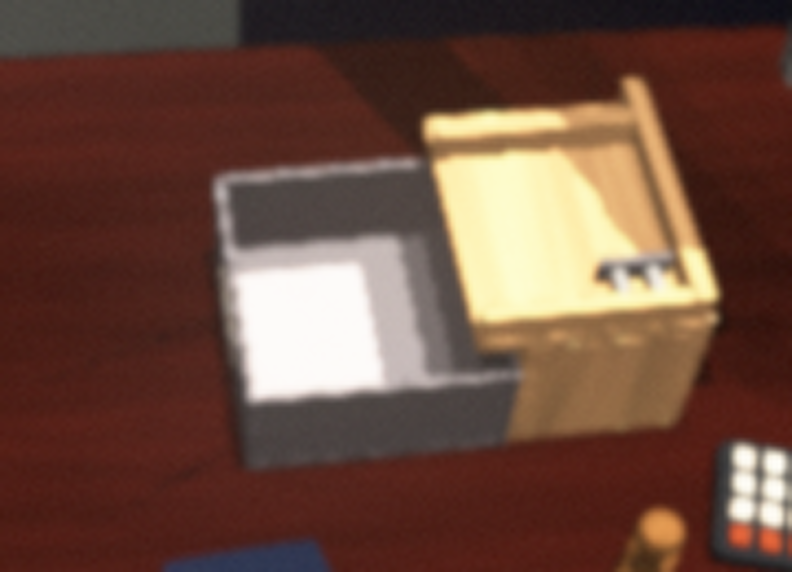

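```bash
python3 -c "
from h import *
print(manip.sign_off())"
```

```text
the job is handed in; nothing more can be done
None
```

The note pad is in the scrap box, and the box stands against the organiser's front panel. I handed the job in at about 36 s of the 64 s allowed.

- **Box:** I pushed it forward with the open fingers and corrected it sideways twice from inside. It was then seated against the panel with about 9 N in the final push (11.5 N at most). The last pictures show it square to within a few tenths of a degree in most readings, about 2 mm off the middle of the edge, and not shifted by the drop. That 2 mm was left uncorrected, and the camera calibration is only good to about 2 mm.
- **Pad:** I touched down at 3.6 mm/s and dragged it out with about 7 to 15.5 N in the readings, apart from an early slip of a few millimetres before I pressed harder. Once it was clear of the shoe I pushed its rear edge, without lifting it, until it dropped. It lies flat in the box, flipped with its white underside up.
- **Bystanders:** The detector found the mug, hole punch and stapler within about 4 mm of where they started, which is its accuracy. For the rubber stamp its top hit was false both before and after. The low-scoring hit at the stamp's own place moved only about 6 mm, and the picture shows it standing as before.
- **Arm:** It was clear of everything when I handed the job in.

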